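# Scan a pantry canister

## Robot

A 6-joint arm with a two-finger parallel gripper is mounted at the origin on the work surface. World frame = base frame: x ahead of the robot, y to its left, z up, the work surface at z = 0. Lengths are in m, angles in rad, forces in N, time in s.
With the tool pointing down it reaches from about 0.275 to 0.825 m from the base axis. Payload 4.9 kg.
Tool frame: the origin (TCP) lies midway between the tips of the shut fingers; the grasp point (between the pads) lies 19 mm behind it (bot.grip_depth is the distance from the TCP to the grasp point, in m); z points along the fingers, y is the line along which they close (so a half turn about z gives the same grasp; the last joint's range is limited). The gripper opens to 85 mm and grips with 20 to 120 N. Pads are 22 mm wide; open, the fingers measure 114 mm over their backs; the gripper's body (76 mm by 85 mm) begins 54 mm behind the grasp point. The pads swing forward as they close: fully open they stand 13 mm farther back than shut.
Start: joints at [-1.236, 0.326, -0.193, 1.052, 0, 1.437], TCP at [0.249, -0.491, 0.231] pointing down, gripper open.
Joint ranges: [-2.65, 2.65], [-0.97, 1.79], [-1.3, 1.35], [-1.93, 2.1], [-1.47, 1.37], [-3.14, 3.14]. Speed limits (rad/s): [2.57, 2.57, 3.14, 3.14, 3.14, 3.14].

## Interface

Orientations are given as a unit quaternion [w, x, y, z].
In Python, from cell import bot gives the robot as it stands. Calls block until the motion is done:
- bot.move_pose(position, orientation): joint-space move of the TCP to a pose.
- bot.move_linear(position, speed=0.15, rotation=None, until_force=None): straight line of the TCP; rotation=None keeps the orientation; speed is the mean speed in m/s. With until_force (N) it stops when the force on the tool has changed by that much, and returns True; else False.
- bot.goto_joints(angles): joint-space move.
- bot.set_gripper(opening, grasp_force=None): opening from 0.0 (shut) to 1.0 (fully open); grasp_force is the grip in N (None keeps the last); returns when the fingers have stopped.
- bot.wait(seconds).
- bot.solve_ik(position, orientation): joint angles nearest the present ones, or None.
- bot.camera(name): name is "scene" or "top"; returns the picture (480x640x3 uint8, red, green, blue); there is no depth.
- bot.calibration(name): a dict with "mtx" (3x3 intrinsics, pixels), "extrinsics" (4x4, takes a point from world to camera coordinates). Camera axes: x right, y down, z forward; pixel columns grow to the right and rows downward; lengths in m; the calibration is good to about 2 mm. A picture is of the moment at which its call begins. calibration takes no time and is no camera call.
A pose or a line that the arm cannot do raises bot.PlanningError and nothing moves.
- bot.close_job(): hands the job in; it is judged then, once.
Trained networks look in the newest picture that a camera, given by its name, has taken for a name from the list of things; names that differ only in an ending like _2 or _b are one class to them, and where a whole thing is asked for, a point or a joint stands for the part that bears it (a point fixed in the world has none). Each returns a list of dicts, best first, with "confidence" (0 to 1); they miss things now and then, are a little off and sometimes report something else, mostly with a low value. They report only what shows in the picture. A call takes as long as a camera call. They do not tell look-alikes from the thing itself.
- bot.search_frame(camera, thing): "bbox" ([left, top, width, height] in pixels, round what is visible of it).
Readings, each from a call of its own:
- bot.read_clock(): time.
- bot.read_joint_positions(): joint angles.
- bot.read_joint_vel(): joint speeds.
- bot.read_joint_efforts(): joint torques, N m.
- bot.read_position(): TCP position.
- bot.read_tool_rot(): TCP orientation.
- bot.read_ft_force(): force on the tool from outside, world axes, zero at the start.
- bot.read_moment(): the same for the moment, N m.
- bot.read_gripper_width(): opening from 0.0 (shut) to 1.0 (fully open).
- bot.read_finger_force(): force on a finger pad.
Only numpy, scipy, OpenCV 4.12 (cv2) and the standard library are available. Lean on these libraries where they do the work, as an engineer would, in place of code of your own. Each camera call takes 0.05 s, during which the arm holds its last target. There are 200 camera calls.

## Task

Take the green-lidded canister, set it down gently and upright in the middle of the scanner's round stand with its striped label facing the scanner's window, and let go of it. Then press the green scan button on top of the scanner, leaving the canister standing there with its label to the window. Leave everything else on the counter where it stands.

Things in the scene. Friction and masses are not known exactly. Their poses are not given: they have to be found in the camera images.
- canister: canister to scan: straight white cylinder, 60 mm diameter, 130 mm high, 0.25 to 0.5 kg; fixed green lid. Origin: centre of underside, z up, x axis out through the middle of its label: yellow and black upright stripes, 33 mm wide, 22 to 78 mm above the foot. A black stripe on the lid runs from the centre to the rim above the label. Starts turned any way.
- label (a point): the middle of the green-lidded canister's label, on its side surface, 30 mm from the axis and 50 mm above its foot
- scanner: fixed scanner: round grey stand (120 mm diameter, 5 mm thick) joined to a white block 70 mm deep, 110 wide, 100 high. Origin: centre of the stand's underside, z up, x axis towards the block, whose window face is 95 mm from the origin. Red bars on the stand and on the block's top lie along x. Placed and turned differently every time.
- spot (a point): centre of the upper surface of the scanner's round stand (5 mm above the counter), marked with a thin white ring of 68 mm diameter: the canister's place
- window (a point): middle of the scanner's window, a black panel 80 mm wide and 66 mm high with a red line across, on the block's face that looks at the stand; 95 mm from the stand's centre and 55 mm above the counter
- scan_button (a joint): travel of the round green push button (36 mm diameter, on a grey housing) on top of the scanner's block, pressed straight down: 0 = up, 0.006 m = fully down. Sprung: about 5 N holds it fully down, and it comes up by itself.
- scan_button_top (a point): centre of the top of the green scan button when it is up; it moves down with it. On the scanner's x axis, 138 mm from the stand's centre.
- canister_red: white ceramic canister like the green-lidded one (60 mm diameter, 130 mm high, 0.35 kg, same label and black stripe) but with a red lid. A bystander: leave it standing where it is. Origin: centre of its underside.
- canister_blue: white ceramic canister like the green-lidded one (60 mm diameter, 130 mm high, 0.35 kg, same label and black stripe) but with a blue lid. A bystander: leave it standing where it is. Origin: centre of its underside.
- mug: blue mug, 84 mm diameter, 95 mm high, handle at its +y. Bystander. Origin: centre of its underside.
- mill: wooden pepper mill, 56 mm diameter, 178 mm high. Bystander. Origin: centre of its underside.
- spoon: wooden spoon, 240 mm long, lying along its x axis. Bystander.
- tin: food tin, 74 mm diameter, 110 mm high. Bystander. Origin: centre of its underside.
Things that resemble listed ones, but are neither listed nor needed, are in the scene too. What is shaped like the canister but orange is not meant.

How it is judged:
On the way, in this order (a step that is already met when the one before it is completed fails the run):
1. the green-lidded canister stands released and upright on the middle of the stand, its label facing the window, the button up (horizontal distance between canister and spot below 0.025 m and height (world z) of canister between 0.001 and 0.01 m and angle between canister's own z axis and vertical below 0.1 rad and x of window in the frame of canister above 0.04 m and y of window in the frame of canister between -0.025 and 0.025 m and contact force between the fingers and canister below 0.3 N and linear speed of canister below 0.02 m/s and value of joint scan_button below 0.0035 m), for 0.2 s.
2. the scan button is pressed most of the way down while the canister stands so (horizontal distance between canister and spot below 0.025 m and height (world z) of canister between 0.001 and 0.01 m and angle between canister's own z axis and vertical below 0.1 rad and x of window in the frame of canister above 0.04 m and y of window in the frame of canister between -0.025 and 0.025 m and value of joint scan_button above 0.004 m), for 0.05 s.
At the end, for the whole second after the job is handed in: The green-lidded canister stands upright, released and at rest on the stand, axis within 25 mm of its centre, label to the window (window's middle less than 25 mm to the side of the line straight out through the label, about 15 degrees); the scan button is up again (within 2 mm) (horizontal distance between canister and spot below 0.025 m and height (world z) of canister between 0.001 and 0.01 m and angle between canister's own z axis and vertical below 0.1 rad and x of window in the frame of canister above 0.04 m and y of window in the frame of canister between -0.025 and 0.025 m and contact force between the fingers and canister below 0.3 N and linear speed of canister below 0.02 m/s and value of joint scan_button below 0.002 m); the robot touches nothing.
It fails at once if the red- or blue-lidded canister, the mug, mill, spoon or tin is pushed more than 40 mm from where it stood (distance of any of canister_red, canister_blue, mug, mill, spoon, tin from where it was at the start of the episode above 0.04 m).
It fails at once if a canister or the pepper mill is knocked over (angle between any of canister, canister_red, canister_blue, mill's own z axis and vertical above 0.6 rad).
It fails at once if the green-lidded canister is dropped or banged onto the scanner (over 100 N) (contact force between canister and scanner above 100 N).
It also fails if it takes over 53 s, if anything falls off the work surface, if the arm or the gripper's body presses on something with over 40 N, if the wrist force passes 120 N, or if a joint passes its speed limit or range.

## Working session

There is one attempt and no reset: what is moved stays moved. The work goes in short steps, each a Python script; the robot and the scene stay as the last script left them, time stands still between calls to the robot, and variables do not carry over. Pictures are saved under pics/ and viewed, at most 10 in all, crops included, and the job is handed in when it is done.

```bash
mkdir -p pics
python3 - <<'E'
from cell import bot
import cv2, numpy as np
for n in("scene","top"):
    im=bot.camera(n); cv2.imwrite(f"pics/{n}0.png",im[:,:,::-1])
    c=bot.calibration(n); print(n,np.round(c["mtx"],1).tolist(),np.round(c["extrinsics"],3).tolist())
    for t in("canister","scanner","mug","mill"):
        print(t,[(np.round(d["bbox"]).tolist(),round(d["confidence"],2)) for d in bot.search_frame(n,t)])
print(bot.read_clock())
E
```

```text
scene [[453.4, 0.0, 314.5], [0.0, 453.4, 238.7], [0.0, 0.0, 1.0]] [[0.711, 0.703, 0.025, -0.461], [0.397, -0.372, -0.839, -0.146], [-0.581, 0.606, -0.544, 1.367], [0.0, 0.0, 0.0, 1.0]]
canister [([326.0, 208.0, 29.0, 60.0], 0.8)]
scanner [([168.0, 264.0, 119.0, 81.0], 0.79)]
mug [([403.0, 200.0, 40.0, 46.0], 0.74)]
mill [([359.0, 230.0, 35.0, 81.0], 0.89)]
top [[507.5, 0.0, 318.5], [0.0, 507.5, 229.8], [0.0, 0.0, 1.0]] [[0.003, -1.0, -0.005, 0.029], [-0.988, -0.002, -0.153, 0.61], [0.153, 0.005, -0.988, 1.115], [0.0, 0.0, 0.0, 1.0]]
canister [([209.0, 179.0, 38.0, 41.0], 0.84), ([261.0, 212.0, 31.0, 33.0], 0.65)]
scanner [([352.0, 218.0, 110.0, 55.0], 0.59)]
mug [([157.0, 173.0, 50.0, 54.0], 0.82), ([199.0, 263.0, 33.0, 28.0], 0.63)]
mill [([295.0, 140.0, 23.0, 43.0], 0.69), ([269.0, 281.0, 26.0, 26.0], 0.55)]
0.5
```

View pics/scene0.png

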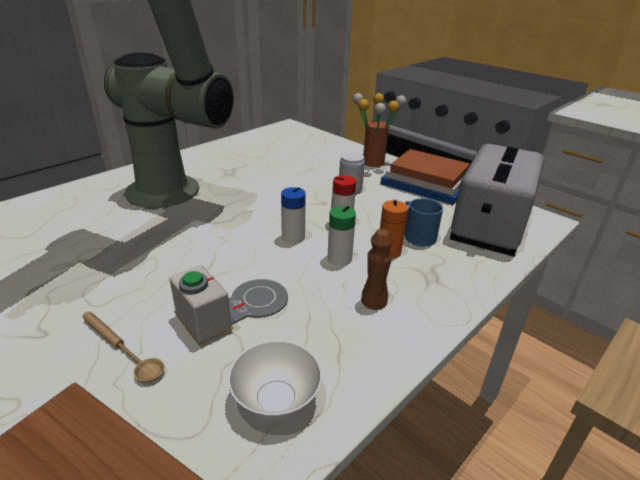

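View pics/top0.png

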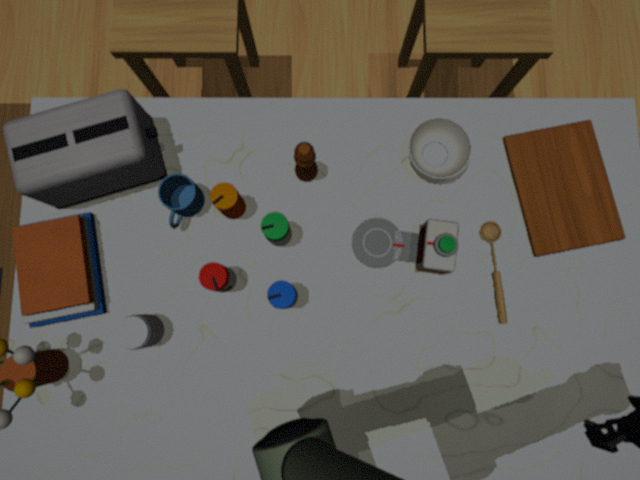

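The candidates are green lid (275,227 top / 342,240 scene), orange (225,197 top), red (214,276) and blue (282,294). The green lid fits the description and the orange one is the excluded look-alike. The scanner's stand is at (376,242) and its button at (447,244). I'll confirm with a crop and measure.

```bash
cat > h.py <<'E'
from cell import bot
import cv2, numpy as np
def ray(n,uv):
    c=bot.calibration(n); E=np.array(c["extrinsics"]); R,t=E[:3,:3],E[:3,3]
    d=R.T@np.linalg.inv(c["mtx"])@np.array([uv[0],uv[1],1.]); return -R.T@t,d
def onz(n,uv,z):
    o,d=ray(n,uv); return o+d*(z-o[2])/d[2]
def tri(a,b):
    A=np.zeros((3,3)); v=np.zeros(3)
    for n,uv in(("top",a),("scene",b)):
        o,d=ray(n,uv); d/=np.linalg.norm(d); P=np.eye(3)-np.outer(d,d); A+=P; v+=P@o
    return np.linalg.solve(A,v)
def proj(n,p):
    c=bot.calibration(n); E=np.array(c["extrinsics"]); q=c["mtx"]@(E[:3,:3]@np.array(p)+E[:3,3]); return q[:2]/q[2]
def rect(im,z,x0,x1,y0,y1,s=0.0005):
    """top view rectified on plane z: row = -x, col = -y, s m/pixel"""
    w,h=int((y1-y0)/s),int((x1-x0)/s)
    src=np.float32([proj("top",p) for p in((x1,y1,z),(x1,y0,z),(x0,y0,z),(x0,y1,z))])
    return cv2.warpPerspective(im,cv2.getPerspectiveTransform(src,np.float32([[0,0],[w,0],[w,h],[0,h]])),(w,h),flags=cv2.INTER_CUBIC)
def blobs(im,lo,hi,amin=30):
    m=cv2.inRange(cv2.cvtColor(im,cv2.COLOR_RGB2HSV),lo,hi)
    n,l,s,c=cv2.connectedComponentsWithStats(m); return [(np.round(c[i],1).tolist(),s[i].tolist()) for i in range(1,n) if s[i,4]>amin]
E
python3 - <<'E'
from h import *
T=cv2.imread("pics/top0.png")[:,:,::-1]; S=cv2.imread("pics/scene0.png")[:,:,::-1]
for im in(T,S): print(blobs(im,(50,110,40),(75,255,255)), "red",blobs(im,(0,170,100),(6,255,255),4))
g=onz("top",(275,227),.13); s=onz("top",(376,242),.005)
print(g,s, onz("scene",(260,297),.005))
a=rect(T,.13,g[0]-.08,g[0]+.08,g[1]-.08,g[1]+.08,.0004)
b=rect(T,.005,s[0]-.08,s[0]+.08,s[1]-.08,s[1]+.08,.0004)
cv2.imwrite("pics/crop1.png",np.hstack([a,b])[:,:,::-1]); print(a.shape)
E
```

```text
[([275.1, 226.1], [262, 213, 27, 28, 570]), ([446.7, 243.7], [439, 236, 17, 16, 205])] red [([429.6, 242.7], [428, 242, 5, 2, 7]), ([397.8, 244.8], [394, 244, 9, 3, 13]), ([212.4, 275.2], [200, 263, 26, 27, 488])]
[([364.2, 118.2], [361, 111, 7, 16, 32]), ([341.8, 217.4], [330, 206, 25, 24, 495]), ([192.2, 278.5], [183, 272, 19, 14, 220])] red [([345.1, 180.5], [334, 175, 22, 11, 164]), ([238.8, 305.4], [234, 303, 10, 6, 16])]
[0.60290831 0.12318185 0.13      ] [ 0.58758323 -0.10456489  0.005     ] [ 0.58988398 -0.10507156  0.005     ]
(399, 400, 3)
```

View pics/crop1.png

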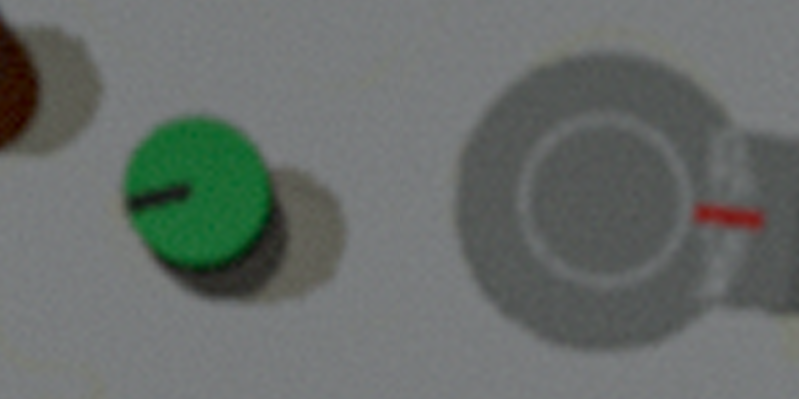

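Crop shows the green lid centred at (199,190), radius 73 px (29 mm, correct), with its stripe out to (130,204), so the label faces about 102°. The stand's ring is centred at (605,198), radius 86 px (34 mm, correct), and the red bar points right to about (763,219), so the scanner's x axis is about -97°.

```bash
cat >> h.py <<'E'
from scipy.spatial.transform import Rotation as Ro
def down(psi):
    return (Ro.from_euler('z',psi)*Ro.from_euler('x',np.pi)).as_quat()[[3,0,1,2]].tolist()
E
python3 - <<'E'
from h import *
C=np.array([.6069,.1236]); S=np.array([.588,-.1068])
b=tri((446.7,243.7),(192.2,278.5)); print("button",b, "dist",np.linalg.norm(b[:2]-S),"yaw",np.degrees(np.arctan2(*(b[:2]-S)[::-1])))
print("lid tri",tri((275.1,226.1),(341.8,217.4)))
for n,uv in dict(red=(212,275),blue=(282,294),orange=(225,196),mill=(304,152)).items(): 
    p=onz("top",uv,.17 if n=="mill" else .13); print(n,p.round(3),np.round(p[:2]-C,3))
rot=np.radians(-97-102)
for d in range(0,360,15):
    p=np.radians(d)
    f=lambda xy,z,q: bot.solve_ik([*xy,z],down(q))
    a,c=f(C,.081,p),f(S,.086,p+rot)
    if a is not None and c is not None: print(d,np.round(a,2),np.round(c,2))
E
```

```text
button [ 0.57004625 -0.24274136  0.11724055] dist 0.1371218125400748 yaw -97.52349960466113
lid tri [0.60743362 0.12460191 0.11576827]
red [0.501 0.254 0.13 ] [-0.106  0.13 ]
blue [0.462 0.106 0.13 ] [-0.145 -0.017]
orange [0.67  0.232 0.13 ] [0.063 0.108]
mill [0.756 0.061 0.17 ] [ 0.149 -0.062]
0 [ 0.08  0.58 -0.2   0.79  0.   -3.06] [-0.3   0.54 -0.26  0.77  0.    0.03]
15 [ 0.08  0.58 -0.2   0.79  0.    2.96] [-0.3   0.54 -0.26  0.77  0.   -0.23]
30 [ 0.08  0.58 -0.2   0.79  0.    2.7 ] [-0.3   0.54 -0.26  0.77  0.   -0.5 ]
45 [ 0.08  0.58 -0.2   0.79  0.    2.44] [-0.3   0.54 -0.26  0.77  0.   -0.76]
60 [ 0.08  0.58 -0.2   0.79  0.    2.18] [-0.3   0.54 -0.26  0.77  0.   -1.02]
75 [ 0.08  0.58 -0.2   0.79  0.    1.91] [-0.3   0.54 -0.26  0.77  0.   -1.28]
90 [ 0.08  0.58 -0.2   0.79  0.    1.65] [-0.3   0.54 -0.26  0.77  0.   -1.54]
105 [ 0.08  0.58 -0.2   0.79  0.    1.39] [-0.3   0.54 -0.26  0.77  0.   -1.8 ]
120 [ 0.08  0.58 -0.2   0.79  0.    1.13] [-0.3   0.54 -0.26  0.77  0.   -2.07]
135 [ 0.08  0.58 -0.2   0.79  0.    0.87] [-0.3   0.54 -0.26  0.77  0.   -2.33]
150 [ 0.08
[... 409 characters left out ...]
.2   0.79  0.   -0.7 ] [-0.3   0.54 -0.26  0.77  0.    2.38]
240 [ 0.08  0.58 -0.2   0.79  0.   -0.97] [-0.3   0.54 -0.26  0.77  0.    2.12]
255 [ 0.08  0.58 -0.2   0.79  0.   -1.23] [-0.3   0.54 -0.26  0.77  0.    1.86]
270 [ 0.08  0.58 -0.2   0.79  0.   -1.49] [-0.3   0.54 -0.26  0.77  0.    1.6 ]
285 [ 0.08  0.58 -0.2   0.79  0.   -1.75] [-0.3   0.54 -0.26  0.77  0.    1.34]
300 [ 0.08  0.58 -0.2   0.79  0.   -2.01] [-0.3   0.54 -0.26  0.77  0.    1.08]
315 [ 0.08  0.58 -0.2   0.79  0.   -2.27] [-0.3   0.54 -0.26  0.77  0.    0.81]
330 [ 0.08  0.58 -0.2   0.79  0.   -2.54] [-0.3   0.54 -0.26  0.77  0.    0.55]
345 [ 0.08  0.58 -0.2   0.79  0.   -2.8 ] [-0.3   0.54 -0.26  0.77  0.    0.29]
```

Run:
```python
from h import *
C=[.607,.124]; q=down(np.radians(100))
bot.move_linear([.249,-.491,.33],speed=.2)
bot.move_pose([*C,.30],q)
print("hit",bot.move_linear([*C,.081],speed=.1,until_force=5))
bot.set_gripper(0,grasp_force=60)
print(bot.read_gripper_width(),bot.read_finger_force())
bot.move_linear([*C,.23],speed=.1)
print(bot.read_gripper_width(),bot.read_finger_force(),bot.read_ft_force(),bot.read_position(),bot.read_clock())
bot.move_pose([.588,-.1068,.23],down(np.radians(100-199.3)))
print(bot.read_gripper_width(),bot.read_joint_positions(),bot.read_clock())
cv2.imwrite("pics/s1.png",bot.camera("scene")[:,:,::-1])
```

```text
hit False
0.6947096154987902 63.94858717918396
0.6914355718378448 64.83025968074799 [ 0.24883497 -0.67195567 -1.83684646] [0.60657348 0.1239417  0.2292071 ] 8.0167
0.6904182717751539 [-3.02905704e-01  4.15617850e-01 -6.30872354e-02  1.09214746e+00
  9.06120431e-05 -1.71144257e+00] 10.7083
```

View pics/s1.png

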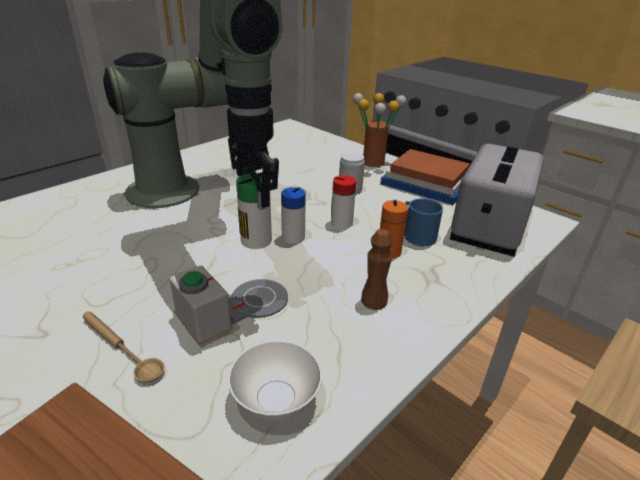

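The canister is held upright above the stand at (255,212), its striped label showing on the left at (243,222), towards the scanner. Nothing else has moved. Next I lower it.

Run:
```python
from h import *
S=[.588,-.1068]
bot.move_linear([*S,.10],speed=.1)
print("touch",bot.move_linear([*S,.083],speed=.02,until_force=3),bot.read_position(),bot.read_ft_force())
bot.set_gripper(0.85); bot.wait(.3)
print(bot.read_gripper_width(),bot.read_finger_force(),bot.read_ft_force())
bot.set_gripper(1.0)
bot.move_linear([*S,.27],speed=.1)
bot.move_pose([.45,-.35,.35],down(np.radians(-99.3)))
T=bot.camera("top"); cv2.imwrite("pics/t2.png",T[:,:,::-1]); print(bot.read_clock())
a=rect(T,.135,S[0]-.08,S[0]+.08,S[1]-.2,S[1]+.08,.0004)
cv2.imwrite("pics/crop2.png",a[:,:,::-1])
S2=bot.camera("scene"); cv2.imwrite("pics/s2.png",S2[:,:,::-1]);
print(blobs(T,(50,110,40),(75,255,255)),blobs(S2,(50,110,40),(75,255,255)))
```

```text
touch True [ 0.587887   -0.10675999  0.08647953] [-0.6516398   0.19561802  5.14500363]
0.8511313216223269 0.0 [ 0.78235367  0.13687718 -0.92777757]
16.9167
[([383.9, 234.1], [370, 220, 29, 29, 607]), ([446.6, 243.7], [439, 236, 17, 16, 206])] [([256.5, 253.1], [242, 240, 29, 27, 678]), ([192.3, 278.5], [183, 272, 20, 14, 223])]
```

View pics/crop2.png

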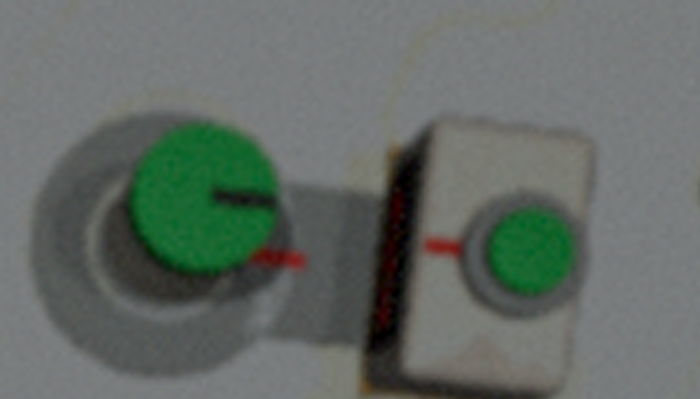

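View pics/s2.png

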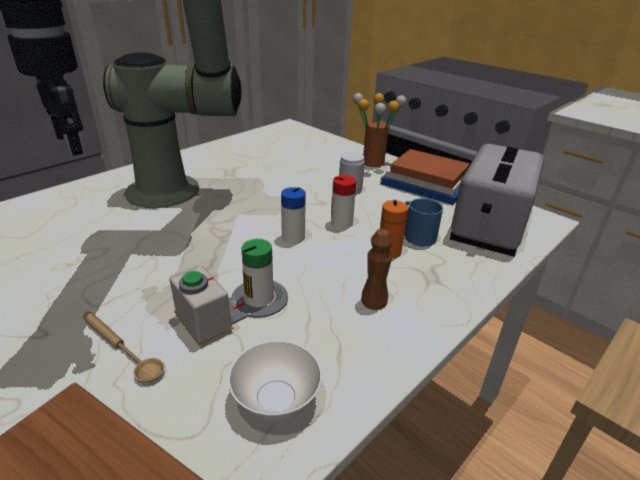

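The canister stands upright on the stand. Its lid centre (204,197) maps to (0.589,-0.108), 2 mm off the spot, and the stripe points to about -96°, parallel to the red bars. Bystanders are unmoved. Next is the button at (0.570,-0.243,0.117).

Run:
```python
from h import *
B=[.570,-.243]; q=down(np.radians(-99.3))
bot.set_gripper(0)
bot.move_pose([*B,.25],q)
bot.move_linear([*B,.135],speed=.1); z0=bot.read_ft_force()[2]
print("hit",bot.move_linear([*B,.104],speed=.015,until_force=9),bot.read_position(),bot.read_ft_force()[2]-z0)
bot.wait(.3); print(bot.read_position()[2],bot.read_ft_force()[2]-z0)
bot.move_linear([*B,.25],speed=.1)
bot.move_pose([.45,-.35,.35],q); bot.wait(.3)
T=bot.camera("top"); S2=bot.camera("scene"); cv2.imwrite("pics/s3.png",S2[:,:,::-1])
print(blobs(T,(50,110,40),(75,255,255)),blobs(S2,(50,110,40),(75,255,255)),bot.read_ft_force(),bot.read_clock())
```

```text
hit True [ 0.57001404 -0.2430098   0.11609458] 3.3355966986284438
0.11606076957972997 5.497977999970837
[([383.9, 233.9], [370, 220, 29, 29, 602]), ([446.7, 243.7], [439, 236, 17, 16, 209])] [([363.8, 117.4], [360, 111, 7, 14, 32]), ([256.6, 253.0], [242, 239, 29, 28, 678]), ([192.2, 278.5], [183, 272, 19, 14, 223])] [ 1.09931317 -0.84571042 -0.49614749] 24.0833
```

The canister is unmoved and the button is back up, but the early stop leaves the press depth ambiguous. I'll press again in small steps and check the force profile.

Run:
```python
from h import *
B=[.570,-.243]; q=down(np.radians(-99.3))
bot.move_pose([*B,.16],q)
bot.move_linear([*B,.126],speed=.1); bot.wait(.2); z0=np.mean([bot.read_ft_force()[2] for _ in range(5)])
for z in np.arange(.124,.108,-.001):
    bot.move_linear([*B,z],speed=.02); bot.wait(.1); f=np.mean([bot.read_ft_force()[2] for _ in range(5)])-z0
    print(round(z,4),round(bot.read_position()[2],4),round(f,1))
    if f>14: break
bot.wait(.2)
bot.move_linear([*B,.25],speed=.1)
bot.move_pose([.45,-.35,.35],q); bot.wait(.3)
T=bot.camera("top"); S2=bot.camera("scene")
print(blobs(T,(50,110,40),(75,255,255)),blobs(S2,(50,110,40),(75,255,255)),bot.read_clock())
```

```text
0.124 0.124 0.5
0.123 0.123 0.6
0.122 0.1221 0.6
0.121 0.1212 2.0
0.12 0.1201 2.4
0.119 0.1191 3.8
0.118 0.1181 3.2
0.117 0.1171 4.0
0.116 0.1161 5.4
0.115 0.116 10.9
0.114 0.1159 15.8
[([384.0, 234.0], [370, 220, 29, 29, 610]), ([446.7, 243.8], [439, 236, 16, 16, 205])] [([256.5, 253.0], [242, 240, 29, 27, 677]), ([192.2, 278.5], [183, 272, 19, 14, 224])] 32.5
```

The profile shows contact at 0.122 and a hard stop at 0.116, so the button made its full 6 mm of travel. It is back up, the canister is unmoved and the arm is clear.

```bash
python3 -c "
from cell import bot
print(bot.close_job())"
```

```text
the job is handed in; nothing more can be done
None
```

The green-lidded canister stands released and upright about 2 mm from the middle of the stand, its label to the window; the scan button was pressed fully down and is up again, nothing else was seen to move, and the job was handed in at about 33 s (no verdict was returned).

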